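Feel the peg holders' spring latches and load the fit one

TASK

Push the brass latch on each of the two walnut peg holders straight down until it clicks and stays down, feeling how much push it takes and never pressing on a holder with more than 22 N. Then stand the round peg blank upright, fully home, in the socket of a holder whose latch released at 10 N or less (either one if both did), or in the plain walnut block without a latch if both took more. Leave both latches down and do not disturb the other things on the bench.

Things in the scene. Friction and masses are not known exactly. Their poses are not given: they have to be found in the camera images.
- holder_a: dark walnut block fixed to the bench, x -35 to +45, y -55 to +55, z 0 to 50 mm of its origin; brass push latch at (0, -25), 28 mm square socket at (0, +27) mm. Latch up: a steel jaw closes the socket's far (+x) side, leaving 17 mm. Latch clicked down: the jaw stands back, the whole 28 mm is clear. Both holders look alike.
- holder_b: dark walnut block fixed to the bench, x -35 to +45, y -55 to +55, z 0 to 50 mm of its origin; brass push latch at (0, -25), 28 mm square socket at (0, +27) mm. Latch up: a steel jaw closes the socket's far (+x) side, leaving 17 mm. Latch clicked down: the jaw stands back, the whole 28 mm is clear. Both holders look alike.
- latch_a_top (a point): centre of the top of holder_a's brass latch: flat disc 28 mm wide, 70 mm above the bench when up, 59 mm when down
- latch_b_top (a point): the same for holder_b
- latch_a (a joint): holder_a's push latch, 0 = up, 0.011 m = hard stop. Its resistance starts at a quarter of the release force, is greatest at 4 mm (that greatest push is the release force), fades to nothing at 9 mm, where it clicks, snaps to the stop and stays down; let go earlier it springs up. Release force hidden, 5 to 15 N, new each time for each latch.
- latch_b (a joint): holder_b's push latch, 0 = up, 0.011 m = hard stop. Its resistance starts at a quarter of the release force, is greatest at 4 mm (that greatest push is the release force), fades to nothing at 9 mm, where it clicks, snaps to the stop and stays down; let go earlier it springs up. Release force hidden, 5 to 15 N, new each time for each latch.
- mount_a (a joint): sag of a hidden spring mount inside holder_a, 0.027 mm for a release force of 10 N, about in proportion, 0.014 to 0.040 mm in all: far below the noise of this reading, so it tells nothing; feel the latch
- mount_b (a joint): the same for holder_b
- holder_a_floor (a point): centre of the floor of holder_a's socket, 15 mm above the bench, 35 mm below the mouth; axes as the holder
- holder_b_floor (a point): the same for holder_b
- waiting_block: plain dark walnut block of the same outline (80 x 110 x 50 mm) and the same 28 mm square socket at (0, +27) mm, 35 mm deep, but with no latch and no jaw: where a blank waits when no holder is fit; fixed
- waiting_block_floor (a point): centre of the floor of the waiting block's socket, 15 mm above the bench
- blank: the peg blank: round wooden rod 24 mm in diameter and 100 mm long, chamfered foot, standing upright on the bench in front of the blocks; origin at the centre of its foot, z up along it; about 35 g
- blank_foot (a point): centre of the blank's foot (its origin)
- spokeshave: brass spokeshave, 190 mm long, 20 mm high, lying flat (leave alone; origin on its underside)
- bridge: tan bone crescent, about 80 mm across, 10 mm high, lying flat (leave alone; origin on its underside)
- bowl: blue ceramic bowl, 120 mm wide, 46 mm high, full of wood offcuts (leave alone; origin on its underside)
- clamp: cast iron C-clamp gripping a plain dark wood bar, about 180 mm high and 180 mm long, no latch on it (leave alone; origin on its underside)
- wax_jar: amber jar with a steel lid, 60 mm wide and high (leave alone; origin on its underside)
- mallet: hammer lying flat (leave alone; origin on its underside)
- gouge: straight hand tool with a round handle, lying flat (leave alone; origin on its underside)
Not all that is in view belongs to the job. What is shaped like the blank but black is not meant. What is shaped like the holder_a but green is not meant.

How it is judged:
On the way, in this order (a step that is already met when the one before it is completed fails the run):
1. both latches have been pushed until they clicked and stay down (value of joint each of latch_a, latch_b above 0.0095 m), for 0.2 s.
2. then the blank is home in one of the three sockets (((horizontal distance between blank_foot and holder_a_floor below 0.006 m and z of blank_foot in the frame of holder_a_floor below 0.004 m and angle between blank's own z axis and vertical below 0.16 rad) or (horizontal distance between blank_foot and holder_b_floor below 0.006 m and z of blank_foot in the frame of holder_b_floor below 0.004 m and angle between blank's own z axis and vertical below 0.16 rad) or (horizontal distance between blank_foot and waiting_block_floor below 0.006 m and z of blank_foot in the frame of waiting_block_floor below 0.004 m and angle between blank's own z axis and vertical below 0.16 rad))), for 0.2 s.
At the end, for the whole second after the job is handed in: Both latches down past 9.5 mm; blank released, at rest, within 0.16 rad of upright, foot within 4 mm of the floor and 6 mm of the centre of the socket of a holder that released at 10 N or less, or of the waiting block if neither did (9 to 10.9 N may be judged either way) (all of step 1 and linear speed of blank below 0.02 m/s and (((horizontal distance between blank_foot and holder_a_floor below 0.006 m and z of blank_foot in the frame of holder_a_floor below 0.004 m and angle between blank's own z axis and vertical below 0.16 rad) and value of joint mount_a below 2.91384e-05 m) or ((horizontal distance between blank_foot and holder_b_floor below 0.006 m and z of blank_foot in the frame of holder_b_floor below 0.004 m and angle between blank's own z axis and vertical below 0.16 rad) and value of joint mount_b below 2.91384e-05 m) or ((horizontal distance between blank_foot and waiting_block_floor below 0.006 m and z of blank_foot in the frame of waiting_block_floor below 0.004 m and angle between blank's own z axis and vertical below 0.16 rad) and value of joint each of mount_a, mount_b above 2.45705e-05 m))); the robot touches nothing.
It fails at once if a holder or its latch is pressed with more than 22 N (contact force between any of holder_a, holder_b and anything else above 22 N).
It fails at once if another thing on the bench is shifted by more than 30 mm (distance of any of spokeshave, bridge, bowl, clamp, wax_jar, mallet, gouge from where it was at the start of the episode above 0.03 m).
It also fails if it takes over 70 s, if anything falls off the work surface, if the arm or the gripper's body presses on something with over 40 N, if the wrist force passes 120 N, or if a joint passes its speed limit or range.

ROBOT

A 7-joint arm with a two-finger parallel gripper is mounted at the origin on the work surface. World frame = base frame: x ahead of the robot, y to its left, z up, the work surface at z = 0. Lengths are in m, angles in rad, forces in N, time in s.
With the tool pointing down it reaches from about 0.35 to 0.9 m from the base axis. Payload 19.9 kg.
Tool frame: the origin (TCP) lies at the very end of the fingers, on their centre line; the grasp point (between the pads) lies 19 mm behind it; z points along the fingers, y is the line along which they close (so a half turn about z gives the same grasp; the last joint's range is limited). The gripper opens to 94 mm and grips with 3 to 60 N. Pads are 16 mm wide; open, the fingers measure 119 mm over their backs; the gripper's body (75 mm by 177 mm) begins 78 mm behind the grasp point.
Start: joints at [-1.304, 0.417, -0.01, 1.614, 0.005, 1.111, -0.053], TCP at [0.189, 0.596, 0.205] pointing down, gripper open.
Joint ranges: [-2.81, 2.81], [-0.39, 2.02], [-1.27, 1.25], [0.06, 2.57], [-1.19, 4.33], [0.19, 2], [-2.82, 2.82]. Speed limits (rad/s): [1.89, 1.89, 2.39, 2.39, 3.01, 3.01, 3.01].

INTERFACE

Orientations are given as a unit quaternion [x, y, z, w].
In Python, from rig import robot gives the robot as it stands. The module is installed in compiled form; this text tells all that it offers.
- The arm moves only by the tool arm_command, never from a script. Its argument "plan" is a list of rows, each a list of 3 entries, a list of its own where there are three numbers: the shift along the tool's x, y, z as a fraction of full scale, then the turn, a rotation vector about the tool's x, y, z as a fraction of full scale, then the gripper's target within -1 to 1 (fully open at 1, half-way at 0, shut at -1). A call has exactly 10 rows; each row shifts and turns the commanded pose from where the row before left it, along the tool's axes as they then stand; what a row does not reach is not made up. Full scale, the value 1, is 0.75 m for a shift and 90 degrees for a turn. A row lasts 1/10 s, in which the tool goes at most 50 mm and 8.59 degrees, less where a joint would pass 70% of its speed; a pose out of reach is approached as far as the arm can. A call with a number of a shift or a turn outside -1 to 1 is refused whole. A call with a gripper value outside its range is refused whole. The fingers move at their own pace and stop on an object; the grip force is fixed at half the most. Time passes only in rows, so rows that do not move let the fingers close, or fill a call up. It gives the time, the measured TCP pose, the force, the opening and the grip force at its end, in the units of the state.
- robot.observe(): the state, without advancing time (a new reading comes with each control period).
- robot.capture(name): name is "scene" or "top" or "wrist"; returns a dict with "pixels" (400x640x3 uint8, red, green, blue), "fx", "fy", "cx", "cy" (pixels), "k1" (the pictures are not rectified: a ray, as slopes to the right and down, at radius r is drawn at 1 + k1 r^2 times it, then the intrinsics apply), "position" and "attitude" of the camera in the world; the wrist camera has in their place "T_tool_cam" (4x4, takes a point from camera to tool coordinates, whose origin is the TCP and whose axes are the flange's). Camera axes: x right, y down, z forward; pixel columns grow to the right and rows downward; lengths in m; the calibration is good to about 2 mm. A picture is of the moment at which its call begins: read the wrist's pose just before it. There is no depth.
- robot.finish_job(): hands the job in; it is judged then, once.
Trained networks look in a picture, given as the dict that the camera call returned (one of the last four; its "shot" number tells which), for a name from the list of things; names that differ only in an ending like _2 or _b are one class to them, and where a whole thing is asked for, a point or a joint stands for the part that bears it (a point fixed in the world has none). Each returns a list of dicts, best first, with "score" (0 to 1); they miss things now and then, are a little off and sometimes report something else, mostly with a low value. They report only what shows in the picture. A call takes as long as a camera call. They do not tell look-alikes from the thing itself.
- robot.regions_of(picture, target): "pixels" (400x640 bool, what is visible of it).
- robot.mark_of(picture, target): "centre" ([x, y, z] in m, in the coordinates of the camera as it stood for that picture, good to about 4 mm: a listed point, or the origin of a listed thing).
The state is a dict: "time": time; "qpos": joint angles; "joint_velocities": joint speeds; "joint_torque": joint torques, N m; "tcp_pos": TCP position; "eef_rot": TCP orientation; "ft_force": force on the tool from outside, world axes, zero at the start; "wrist_torque": the same for the moment, N m; "opening": finger opening in m; "grasp_force": force on a finger pad.
Only numpy, scipy, OpenCV 4.12 (cv2) and the standard library are available. Lean on these libraries where they do the work, as an engineer would, in place of code of your own. Each camera call takes 0.05 s, during which the arm holds its last target. There are 200 camera calls.

## Working session

There is one attempt and no reset: what is moved stays moved. The work goes in short steps, Python scripts to look and compute and a tool call to move; the robot and the scene stay as the last step left them, time stands still between calls to the robot, and variables do not carry over. Pictures are saved under pics/ and viewed, at most 14 in all, crops included, and the job is handed in when it is done.

Besides the shell and the picture viewer there is one more tool, called after "Request:" by a JSON object that holds its "op" and its "data", one argument or row to a line. arm_command: Moves the arm, as the interface text tells. Shift numbers are shares of 0.75 m and turn numbers shares of 90 degrees, none past 1 either way. Its arguments: {"type":"object","properties":{"plan":{"type":"array"}},"required":["plan"]}

```bash
mkdir -p pics
cat > h.py <<'E'
import numpy as np, cv2
from rig import robot
from scipy.spatial.transform import Rotation as R
def Tcam(p,st=None):
    if "T_tool_cam" in p:
        T=np.eye(4);T[:3,:3]=R.from_quat(st["eef_rot"]).as_matrix();T[:3,3]=st["tcp_pos"];return T@np.array(p["T_tool_cam"])
    T=np.eye(4);a=np.array(p["attitude"],float)
    T[:3,:3]=a if a.shape==(3,3) else R.from_quat(a).as_matrix();T[:3,3]=p["position"];return T
def shot(n,st=None):
    st=robot.observe();p=robot.capture(n);p["T"]=Tcam(p,st);return p
def toworld(p,c): return p["T"][:3,:3]@np.array(c)+p["T"][:3,3]
def proj(p,w):
    c=p["T"][:3,:3].T@(np.array(w)-p["T"][:3,3]);s=c[:2]/c[2];s=s*(1+p["k1"]*(s@s));return np.array([p["fx"]*s[0]+p["cx"],p["fy"]*s[1]+p["cy"]])
def ray(p,uv,z):
    K=np.array([[p["fx"],0,p["cx"]],[0,p["fy"],p["cy"]],[0,0,1.]])
    d=np.array([(uv[0]-p["cx"])/p["fx"],(uv[1]-p["cy"])/p["fy"]]);s=d.copy()
    for _ in range(20): s=d/(1+p["k1"]*(s@s))
    v=p["T"][:3,:3]@np.array([s[0],s[1],1]);o=p["T"][:3,3];return o+v*(z-o[2])/v[2]
def save(p,n,box=None,f=1):
    im=cv2.cvtColor(p["pixels"],cv2.COLOR_RGB2BGR)
    if box: im=im[box[1]:box[3],box[0]:box[2]]
    cv2.imwrite("pics/"+n,cv2.resize(im,None,fx=f,fy=f,interpolation=cv2.INTER_CUBIC))
E
python3 - <<'E'
from h import *
np.set_printoptions(precision=4,suppress=True)
s=robot.observe();print(s)
for n in ("top","scene"):
    p=shot(n);save(p,n+"1.png");print(n,p["position"],p["attitude"],p["fx"])
    for t in ("holder_a","latch_a_top","holder_a_floor","waiting_block","waiting_block_floor","blank","blank_foot","clamp","bowl","wax_jar","mallet","gouge","spokeshave","bridge"):
        for d in robot.mark_of(p,t): 
            w=toworld(p,d["centre"]);print(t,round(d["score"],2),w,proj(p,w).round())
E
```

```text
{'time': 0.0, 'qpos': array([-1.3045,  0.418 , -0.0103,  1.6142,  0.0047,  1.1107, -0.053 ]), 'joint_velocities': array([-0.0016, -0.0006,  0.0008,  0.0007, -0.0013,  0.0004, -0.0015]), 'joint_torque': array([ -0.0011, -85.1257,   0.6382, -42.6004,  -0.0489,   0.0186,
         0.0002]), 'tcp_pos': array([0.1893, 0.5953, 0.2048]), 'eef_rot': array([ 0.1533,  0.9882, -0.0006, -0.    ]), 'ft_force': array([ 0.6035, -0.4733, -0.2538]), 'wrist_torque': array([ 0.0033, -0.0235, -0.0391]), 'grasp_force': 0.0, 'opening': 0.09394161514275925}
top [ 0.5345 -0.0099  1.1712] [-0.6969  0.7165 -0.0203  0.0212] 411.4672989551299
holder_a 0.95 [ 0.5669 -0.2316 -0.0018] [398. 212.]
holder_a 0.87 [0.8399 0.0762 0.0013] [288. 121.]
holder_a 0.61 [ 0.5682  0.2038 -0.0002] [245. 216.]
latch_a_top 0.59 [0.8426 0.0515 0.0671] [295. 113.]
latch_a_top 0.39 [0.5721 0.1819 0.0673] [249. 214.]
holder_a_floor 0.91 [0.5591 0.2317 0.0108] [235. 220.]
holder_a_floor 0.7 [0.8384 0.1004 0.0173] [279. 120.]
waiting_block 0.98 [ 0.5347 -0.0187  0.0038] [324. 226.]
waiting_block_floor 0.94 [0.5416 0.0091 0.014 ] [314. 2
[... 1384 characters left out ...]
block 0.44 [ 0.559  -0.2315  0.0008] [300. 179.]
waiting_block_floor 0.59 [0.5376 0.0125 0.0165] [346. 205.]
blank 0.51 [0.3666 0.0828 0.0018] [401. 203.]
blank_foot 0.71 [ 0.4281  0.0973 -0.0004] [390. 212.]
blank_foot 0.7 [0.3656 0.0867 0.0004] [402. 204.]
bowl 0.58 [ 0.7325 -0.1328  0.0022] [269. 207.]
bowl 0.52 [ 0.4275  0.0985 -0.0017] [390. 212.]
wax_jar 0.63 [ 0.7035  0.1223 -0.0016] [321. 247.]
mallet 0.85 [ 0.6792  0.36   -0.0007] [384. 296.]
gouge 0.61 [0.5698 0.1813 0.068 ] [374. 221.]
gouge 0.6 [ 0.5013  0.4416 -0.0016] [461. 287.]
spokeshave 0.77 [ 0.4342 -0.2748 -0.0056] [323. 167.]
bridge 0.72 [ 0.4197  0.2971 -0.0019] [440. 245.]
bridge 0.68 [0.4275 0.0969 0.0008] [390. 211.]
```

View pics/top1.png

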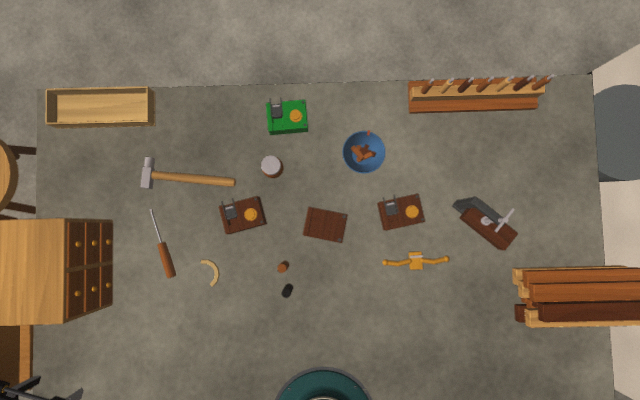

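View pics/scene1.png

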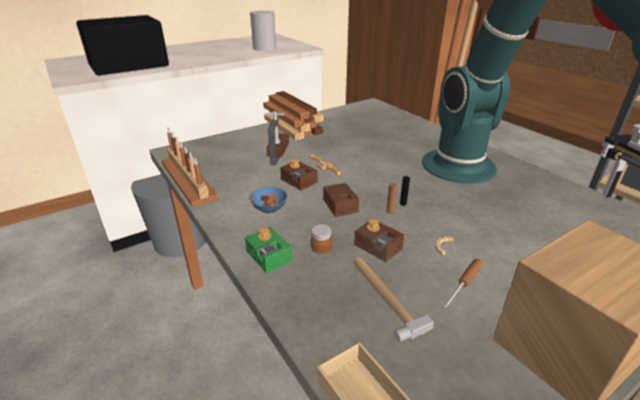

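The top view shows two brown-walnut holders with latches, at (243,215) and (401,212). The look-alikes are:
- **Holder:** the green one at (288,116).
- **Waiting block:** the plain block at (326,224) is the real one. The clamp bar is at (490,225).
- **Blank:** the brown rod at (283,267) is the blank. The black rod at (288,290) is a decoy.

The brass latches at (250,214) and (412,212) are the ones to press, not the green holder's at (296,116). I'll move toward the left holder and check it up close.

Request:
{"op": "arm_command", "data": {
  "plan": [
    [[-0.0557,-0.0316,-0.005],[0,0,0],-1],
    [[-0.0557,-0.0316,-0.005],[0,0,0],-1],
    [[-0.0557,-0.0316,-0.005],[0,0,0],-1],
    [[-0.0557,-0.0316,-0.005],[0,0,0],-1],
    [[-0.0557,-0.0316,-0.005],[0,0,0],-1],
    [[-0.0557,-0.0316,-0.005],[0,0,0],-1],
    [[-0.0557,-0.0316,-0.005],[0,0,0],-1],
    [[-0.0557,-0.0316,-0.005],[0,0,0],-1],
    [[-0.0557,-0.0316,-0.005],[0,0,0],-1],
    [[-0.0557,-0.0316,-0.005],[0,0,0],-1]
  ]
}}

```text
time: 2.5
tcp_pos: [0.5168, 0.2416, 0.2434]
eef_rot: [0.153, 0.988, 0.0, 0.0]
ft_force: [-0.3, 0.2, -0.1]
opening: 0.0174
grasp_force: 0.0
```

```bash
cat > look.py <<'E'
import sys
from h import *
np.set_printoptions(precision=4,suppress=True)
def look(names,pic=None,cams=("wrist",)):
    s=robot.observe();print(s["time"],s["tcp_pos"],s["eef_rot"],s["ft_force"],s["opening"])
    for n in cams:
        p=shot(n)
        if pic: save(p,pic)
        for t in names:
            for d in robot.mark_of(p,t):
                if d["score"]>.35: w=toworld(p,d["centre"]);print(n,t,round(d["score"],2),w,proj(p,w).round())
    return p
E
python3 - <<'E'
from look import *
p=look(["holder_a","latch_a_top","holder_a_floor","blank_foot","blank","waiting_block_floor"],"w1.png")
print(p["T_tool_cam"],p["fx"])
E
```

```text
2.5 [0.5168 0.2416 0.2434] [0.1532 0.9882 0.0002 0.0002] [-0.2749  0.1525 -0.0943] 0.017364653619448372
wrist holder_a 0.97 [ 0.5634  0.2056 -0.0018] [303. 220.]
wrist latch_a_top 0.61 [0.57   0.1793 0.0715] [279. 250.]
wrist holder_a_floor 0.82 [0.5644 0.2358 0.0142] [325. 217.]
wrist blank_foot 0.85 [0.4278 0.0949 0.005 ] [180. 145.]
wrist blank_foot 0.76 [0.3652 0.0881 0.0004] [156.  95.]
wrist blank 0.95 [0.4272 0.0985 0.0003] [184. 143.]
wrist blank 0.72 [0.3623 0.0842 0.0027] [151.  94.]
wrist waiting_block_floor 0.74 [0.5404 0.0109 0.0159] [150. 252.]
[[ 0.0002 -0.9734 -0.2293  0.0652]
 [ 1.      0.0001  0.0003 -0.0004]
 [-0.0003 -0.2293  0.9734 -0.1798]
 [ 0.      0.      0.      1.    ]] 340.61067710488567
```

View pics/w1.png

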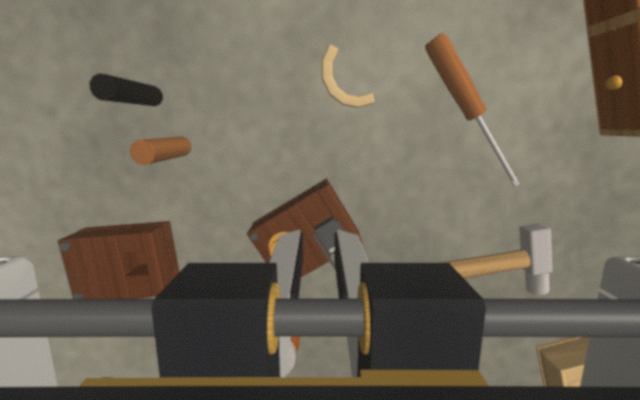

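The wrist view shows the brown blank at (160,148) and the black decoy at (125,90). The walnut holder's latch is at (280,245) and its socket at (325,230). The choice is confirmed, so I'm going above the left holder's latch.

Request:
{"op": "arm_command", "data": {
  "plan": [
    [[-0.0189,-0.011,0.02],[0,0,0],-1],
    [[-0.0189,-0.011,0.02],[0,0,0],-1],
    [[-0.0189,-0.011,0.02],[0,0,0],-1],
    [[-0.0189,-0.011,0.02],[0,0,0],-1],
    [[-0.0189,-0.011,0.02],[0,0,0],-1],
    [[0,0,0.04],[0,0,0],-1],
    [[0,0,0.04],[0,0,0],-1],
    [[0,0,0.04],[0,0,0],-1],
    [[0,0,0.006],[0,0,0],-1],
    [[0,0,0],[0,0,0],-1]
  ]
}}

```text
time: 3.85
tcp_pos: [0.5702, 0.1831, 0.0735]
eef_rot: [0.153, 0.988, -0.0, -0.0]
ft_force: [-0.6, 0.2, -0.8]
opening: 0.0006
grasp_force: 0.0
```

Run:
```python
from look import *
look(["latch_a_top"],None,("scene","top"))
p=shot("scene");save(p,"s2.png",(320,180,440,270),5)
```

```text
3.85 [0.5702 0.1831 0.0735] [ 0.1527  0.9883 -0.0003 -0.0005] [-0.6323  0.1699 -0.7685] 0.0005673723771976124
scene latch_a_top 0.5 [0.845  0.0524 0.0693] [262. 231.]
scene latch_a_top 0.39 [0.5723 0.1815 0.0711] [373. 221.]
top latch_a_top 0.61 [0.8413 0.0511 0.0694] [295. 113.]
```

View pics/s2.png

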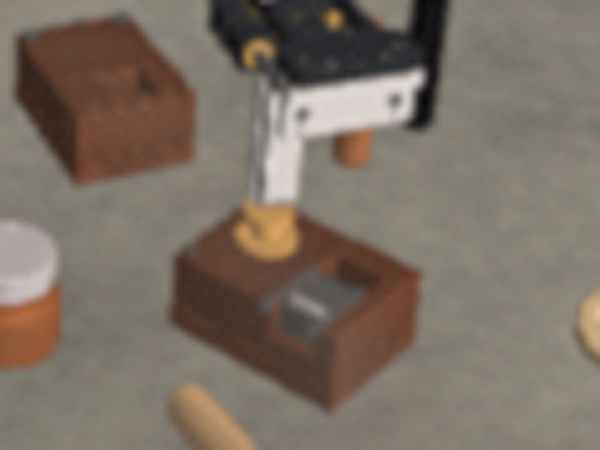

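The fingers (crop 270,205) are just above the brass latch (crop 268,235). I'll centre by 2 mm and press to about 3 mm.

Request:
{"op": "arm_command", "data": {
  "plan": [
    [[-0.0033,-0.0017,0],[0,0,0],-1],
    [[0,0,0.0015],[0,0,0],-1],
    [[0,0,0.0015],[0,0,0],-1],
    [[0,0,0.0015],[0,0,0],-1],
    [[0,0,0.0014],[0,0,0],-1],
    [[0,0,0.0014],[0,0,0],-1],
    [[0,0,0.0014],[0,0,0],-1],
    [[0,0,0],[0,0,0],-1],
    [[0,0,0],[0,0,0],-1],
    [[0,0,0],[0,0,0],-1]
  ]
}}

```text
time: 5.1
tcp_pos: [0.5729, 0.1803, 0.0674]
eef_rot: [0.153, 0.988, 0.0, 0.0]
ft_force: [-1.8, -1.8, 9.7]
opening: 0.0003
grasp_force: 4.7
```

```bash
cat > f.py <<'E'
from h import *
np.set_printoptions(precision=4,suppress=True)
L=[]
for i in range(3):
    s=robot.observe();L.append(np.r_[s["tcp_pos"],s["ft_force"]]);robot.capture("top")
print(s["time"],np.array(L))
E
python3 f.py
```

```text
5.2 [[ 0.5729  0.1803  0.0674 -1.8281 -1.8234  9.6628]
 [ 0.5729  0.1803  0.0674 -1.8864 -2.4252 10.2108]
 [ 0.5729  0.1803  0.0674 -1.2947 -1.7546  8.8059]]
```

Request:
{"op": "arm_command", "data": {
  "plan": [
    [[0,0,0.0008],[0,0,0],-1],
    [[0,0,0.0006],[0,0,0],-1],
    [[0,0,0],[0,0,0],-1],
    [[0,0,0],[0,0,0],-1],
    [[0,0,0],[0,0,0],-1],
    [[0,0,0],[0,0,0],-1],
    [[0,0,0],[0,0,0],-1],
    [[0,0,0],[0,0,0],-1],
    [[0,0,0],[0,0,0],-1],
    [[0,0,0],[0,0,0],-1]
  ]
}}

```text
time: 6.25
tcp_pos: [0.573, 0.1803, 0.0664]
eef_rot: [0.153, 0.988, 0.0, 0.0]
ft_force: [-3.0, -1.6, 10.7]
opening: 0.0003
grasp_force: 5.3
```

```bash
python3 f.py
```

```text
6.35 [[ 0.573   0.1803  0.0664 -2.9733 -1.5868 10.7241]
 [ 0.5729  0.1803  0.0664 -2.0811 -1.7895 10.1213]
 [ 0.573   0.1803  0.0665 -2.2515 -1.8963 10.1945]]
```

Request:
{"op": "arm_command", "data": {
  "plan": [
    [[0,0,0.0007],[0,0,0],-1],
    [[0,0,0],[0,0,0],-1],
    [[0,0,0],[0,0,0],-1],
    [[0,0,0],[0,0,0],-1],
    [[0,0,0],[0,0,0],-1],
    [[0,0,0],[0,0,0],-1],
    [[0,0,0],[0,0,0],-1],
    [[0,0,0],[0,0,0],-1],
    [[0,0,0],[0,0,0],-1],
    [[0,0,0],[0,0,0],-1]
  ]
}}

```text
time: 7.4
tcp_pos: [0.573, 0.1803, 0.0659]
eef_rot: [0.153, 0.988, 0.0, 0.0]
ft_force: [-2.8, -1.8, 11.3]
opening: 0.0002
grasp_force: 5.4
```

```bash
python3 f.py
```

```text
7.5 [[ 0.573   0.1803  0.0659 -2.8432 -1.8268 11.2519]
 [ 0.573   0.1803  0.0659 -3.3034 -2.1589 11.3415]
 [ 0.573   0.1803  0.0659 -2.2528 -1.7266 10.2506]]
```

Request:
{"op": "arm_command", "data": {
  "plan": [
    [[0,0,0.0009],[0,0,0],-1],
    [[0,0,0],[0,0,0],-1],
    [[0,0,0],[0,0,0],-1],
    [[0,0,0],[0,0,0],-1],
    [[0,0,0],[0,0,0],-1],
    [[0,0,0],[0,0,0],-1],
    [[0,0,0],[0,0,0],-1],
    [[0,0,0],[0,0,0],-1],
    [[0,0,0],[0,0,0],-1],
    [[0,0,0],[0,0,0],-1]
  ]
}}

```text
time: 8.55
tcp_pos: [0.573, 0.1803, 0.0652]
eef_rot: [0.153, 0.988, 0.0, 0.0]
ft_force: [-2.2, -1.3, 10.5]
opening: 0.0005
grasp_force: 5.3
```

```bash
python3 f.py
```

```text
8.65 [[ 0.573   0.1803  0.0652 -2.1837 -1.2579 10.4824]
 [ 0.5729  0.1803  0.0652 -1.7856 -1.9867 10.5639]
 [ 0.573   0.1803  0.0652 -3.6203 -1.548  10.1896]]
```

Peak felt is about 11.3 N, at roughly 4 mm, so this holder is over 10 N. I'll push on to the click, then lift and head for the other holder.

Request:
{"op": "arm_command", "data": {
  "plan": [
    [[0,0,0.0019],[0,0,0],-1],
    [[0,0,0.0019],[0,0,0],-1],
    [[0,0,0.0019],[0,0,0],-1],
    [[0,0,0],[0,0,0],-1],
    [[0,0,-0.04],[0,0,0],-1],
    [[0,0,-0.06],[0,0,0],-1],
    [[0,0,-0.06],[0,0,0],-1],
    [[-0.0182,-0.0572,0],[0,0,0],-1],
    [[-0.0182,-0.0572,0],[0,0,0],-1],
    [[-0.0182,-0.0572,0],[0,0,0],-1]
  ]
}}

```text
time: 9.7
tcp_pos: [0.5725, 0.044, 0.1808]
eef_rot: [0.153, 0.988, 0.0, 0.0]
ft_force: [0.2, 0.6, -0.3]
opening: 0.0005
grasp_force: 0.0
```

Run:
```python
from look import *
p=look(["latch_a_top","holder_a_floor","holder_a"],None,("scene",))
save(p,"s3.png",(270,150,440,275),4)
p=look(["latch_a_top","holder_a_floor","holder_a"],None,("top",))
```

```text
9.7 [0.5725 0.044  0.1808] [0.1529 0.9882 0.0001 0.0003] [ 0.175   0.6103 -0.2513] 0.0005355943339083187
scene latch_a_top 0.55 [0.8455 0.0506 0.0723] [261. 229.]
scene latch_a_top 0.45 [0.5727 0.1812 0.0613] [372. 224.]
scene holder_a_floor 0.85 [0.8345 0.1029 0.0155] [275. 255.]
scene holder_a_floor 0.68 [0.5566 0.2294 0.0178] [387. 243.]
scene holder_a_floor 0.53 [0.6773 0.3587 0.0011] [384. 295.]
scene holder_a 0.94 [ 0.5636 -0.2326 -0.0016] [299. 180.]
scene holder_a 0.73 [ 0.838   0.0745 -0.0004] [270. 254.]
scene holder_a 0.64 [ 0.5674  0.2065 -0.0046] [378. 247.]
scene holder_a 0.58 [ 0.5448 -0.4385 -0.0031] [277. 158.]
scene holder_a 0.45 [ 0.4977  0.4403 -0.0028] [462. 287.]
scene holder_a 0.37 [0.5376 0.0107 0.0157] [346. 205.]
scene holder_a 0.36 [ 0.7024  0.1214 -0.0043] [321. 247.]
9.9 [0.5727 0.0447 0.1805] [0.1542 0.988  0.     0.    ] [0.6336 0.1127 1.1035] 0.00030192601994743953
top latch_a_top 0.58 [0.839  0.0498 0.0667] [296. 115.]
top holder_a_floor 0.93 [0.8363 0.0986 0.0184] [280. 121.]
top holder_a_floor 0.82 [0.5571 0.2335 0.0118] [234. 220.]
top holder_a 0.71 [ 0.8398  0.0752 -0.    ] [288. 121.]
```

View pics/s3.png

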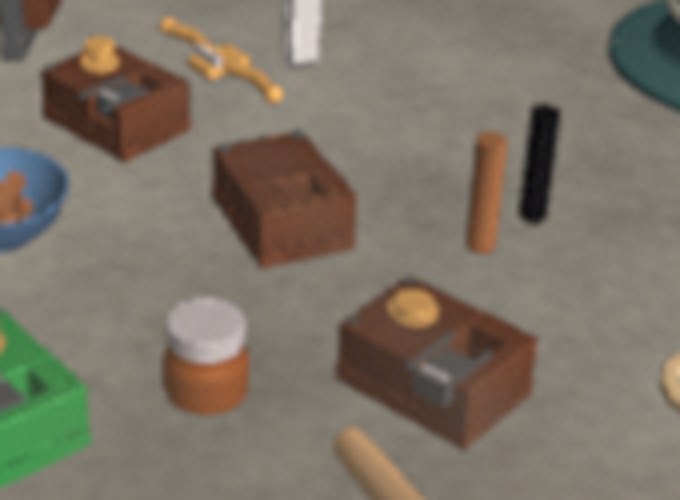

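The left latch is now low (crop 413,305) and its jaw has moved back. The right holder's latch still stands up (crop 100,55). Moving there.

Request:
{"op": "arm_command", "data": {
  "plan": [
    [[-0.0126,-0.0394,0],[0,0,0],-1],
    [[-0.0126,-0.0394,0],[0,0,0],-1],
    [[-0.0126,-0.0394,0],[0,0,0],-1],
    [[-0.0126,-0.0394,0],[0,0,0],-1],
    [[-0.0126,-0.0394,0],[0,0,0],-1],
    [[-0.0126,-0.0394,0],[0,0,0],-1],
    [[-0.0126,-0.0394,0],[0,0,0],-1],
    [[-0.0126,-0.0394,0],[0,0,0],-1],
    [[0,0,0],[0,0,0],-1],
    [[0,0,0],[0,0,0],-1]
  ]
}}

```text
time: 11.1
tcp_pos: [0.5733, -0.2022, 0.1801]
eef_rot: [0.153, 0.988, 0.0, -0.0]
ft_force: [0.4, 1.0, 0.4]
opening: 0.0004
grasp_force: 0.0
```

Run:
```python
from look import *
p=look(["latch_a_top","holder_a_floor","holder_a"],None,("top",))
p=look(["latch_a_top","holder_a_floor","holder_a"],"w2.png",("wrist",))
```

```text
11.1 [ 0.5733 -0.2022  0.1801] [ 0.1532  0.9882  0.0001 -0.0002] [0.4434 0.9997 0.3756] 0.00041721841775328684
top latch_a_top 0.65 [0.5731 0.1815 0.0602] [249. 214.]
top latch_a_top 0.54 [0.4311 0.0964 0.0037] [284. 264.]
top latch_a_top 0.49 [0.8416 0.0533 0.0688] [294. 113.]
top holder_a_floor 0.66 [0.559  0.231  0.0121] [235. 220.]
top holder_a_floor 0.56 [0.8397 0.1005 0.0169] [279. 120.]
top holder_a 0.7 [ 0.5617 -0.2302 -0.0045] [398. 214.]
top holder_a 0.62 [0.8424 0.0743 0.0022] [288. 120.]
top holder_a 0.58 [ 0.5669  0.2024 -0.0021] [246. 217.]
11.3 [ 0.5735 -0.2013  0.1804] [ 0.1523  0.9883  0.0002 -0.    ] [0.023  0.236  0.3355] 0.00010809373655506528
wrist latch_a_top 0.58 [ 0.5665 -0.2393 -0.0001] [283. 191.]
wrist holder_a 0.95 [ 0.5654 -0.2385  0.0035] [283. 190.]
```

View pics/w2.png

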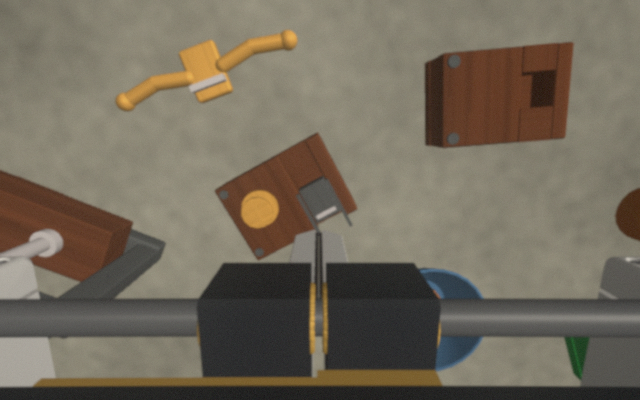

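The right holder's latch disc shows at (260,209) and its jaw at (320,198). The clamp bar is off to the left.

Run:
```python
from look import *
p=shot("wrist")
for q in range(1): 
  L=ray(p,(260,209),.07);print(L,robot.observe()["tcp_pos"])
im=p["pixels"][180:240,225:295].astype(int)
m=(im[...,0]>170)&(im[...,2]<110);ys,xs=np.nonzero(m);print(xs.mean()+225,ys.mean()+180,m.sum(),ray(p,(xs.mean()+225,ys.mean()+180),.069))
t=shot("top");im=t["pixels"][190:235,380:430].astype(int)
m=(im[...,0]>170)&(im[...,2]<110);ys,xs=np.nonzero(m);print(m.sum());
if m.sum():print(xs.mean()+380,ys.mean()+190,ray(t,(xs.mean()+380,ys.mean()+190),.069))
```

```text
[ 0.5648 -0.2534  0.07  ] [ 0.5732 -0.2025  0.1805]
260.2305475504323 208.58117195004803 1041 [ 0.5647 -0.2533  0.069 ]
0
```

Request:
{"op": "arm_command", "data": {
  "plan": [
    [[-0.0026,-0.0171,0.01],[0,0,0],-1],
    [[-0.0026,-0.0171,0.02],[0,0,0],-1],
    [[-0.0026,-0.0171,0.02],[0,0,0],-1],
    [[-0.0026,-0.0171,0.02],[0,0,0],-1],
    [[0,0,0.02],[0,0,0],-1],
    [[0,0,0.02],[0,0,0],-1],
    [[0,0,0.02],[0,0,0],-1],
    [[0,0,0.012],[0,0,0],-1],
    [[0,0,0],[0,0,0],-1],
    [[0,0,0],[0,0,0],-1]
  ]
}}

```text
time: 12.6
tcp_pos: [0.5653, -0.254, 0.0742]
eef_rot: [0.153, 0.988, -0.0, 0.0]
ft_force: [-0.3, -0.4, -0.3]
opening: 0.0006
grasp_force: 0.0
```

```bash
python3 f.py
python3 - <<'E'
from look import *
p=look(["latch_a_top"],None,("scene",))
save(p,"s4.png",(260,130,350,205),6)
E
```

```text
12.7 [[ 0.5653 -0.254   0.0742 -0.2656 -0.4324 -0.3391]
 [ 0.5655 -0.2541  0.0746 -0.5917 -0.2769  0.5591]
 [ 0.5655 -0.2541  0.0747 -0.7451 -0.2835 -0.339 ]]
12.75 [ 0.5655 -0.2541  0.0747] [ 0.1532  0.9882 -0.0001  0.0006] [0.4657 0.635  0.3707] 0.0006181913604334499
scene latch_a_top 0.57 [0.5741 0.18   0.0605] [372. 224.]
scene latch_a_top 0.38 [0.8462 0.0532 0.0725] [261. 230.]
```

View pics/s4.png

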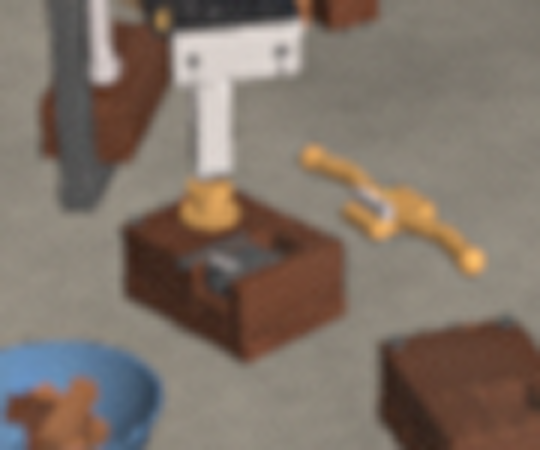

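The fingers (crop 215,175) sit over the latch (crop 210,205). Pressing to about 3 mm.

Request:
{"op": "arm_command", "data": {
  "plan": [
    [[0,0,0.0017],[0,0,0],-1],
    [[0,0,0.0017],[0,0,0],-1],
    [[0,0,0.0017],[0,0,0],-1],
    [[0,0,0.0017],[0,0,0],-1],
    [[0,0,0.0016],[0,0,0],-1],
    [[0,0,0.0015],[0,0,0],-1],
    [[0,0,0.001],[0,0,0],-1],
    [[0,0,0],[0,0,0],-1],
    [[0,0,0],[0,0,0],-1],
    [[0,0,0],[0,0,0],-1]
  ]
}}

```text
time: 13.85
tcp_pos: [0.5651, -0.2542, 0.0659]
eef_rot: [0.153, 0.988, -0.0, 0.0]
ft_force: [-1.2, 1.1, 5.4]
opening: 0.0004
grasp_force: 2.8
```

```bash
python3 f.py
```

```text
13.95 [[ 0.5651 -0.2542  0.0659 -1.2379  1.1296  5.3805]
 [ 0.5651 -0.2542  0.066  -0.24    0.3224  6.2829]
 [ 0.5652 -0.2542  0.066  -1.0319  0.726   5.3537]]
```

Request:
{"op": "arm_command", "data": {
  "plan": [
    [[0,0,0.0009],[0,0,0],-1],
    [[0,0,0],[0,0,0],-1],
    [[0,0,0],[0,0,0],-1],
    [[0,0,0],[0,0,0],-1],
    [[0,0,0],[0,0,0],-1],
    [[0,0,0],[0,0,0],-1],
    [[0,0,0],[0,0,0],-1],
    [[0,0,0],[0,0,0],-1],
    [[0,0,0],[0,0,0],-1],
    [[0,0,0],[0,0,0],-1]
  ]
}}

```text
time: 15.0
tcp_pos: [0.5651, -0.2542, 0.0653]
eef_rot: [0.153, 0.988, -0.0, 0.0]
ft_force: [-1.8, -1.0, 4.9]
opening: 0.0005
grasp_force: 2.7
```

```bash
python3 f.py
```

```text
15.1 [[ 0.5651 -0.2542  0.0653 -1.8316 -0.9538  4.8867]
 [ 0.5652 -0.2542  0.0653  0.175  -0.3359  5.6685]
 [ 0.5651 -0.2542  0.0653 -0.7027  0.0391  4.7123]]
```

The right latch peaks at about 5.9 N, so this holder will take the blank. Clicking it down, then lifting toward the blank.

Request:
{"op": "arm_command", "data": {
  "plan": [
    [[0,0,0.0021],[0,0,0],-1],
    [[0,0,0.0021],[0,0,0],-1],
    [[0,0,0.0021],[0,0,0],-1],
    [[0,0,0],[0,0,0],-1],
    [[0,0,-0.04],[0,0,0],-1],
    [[0,0,-0.06],[0,0,0],-1],
    [[0,0,-0.06],[0,0,0],-1],
    [[0.0376,0.0467,0],[0,0,0],1],
    [[0.0376,0.0467,0],[0,0,0],1],
    [[0,0,0],[0,0,0],1]
  ]
}}

```text
time: 16.15
tcp_pos: [0.5316, -0.165, 0.1805]
eef_rot: [0.151, 0.989, 0.001, -0.0]
ft_force: [0.5, -0.5, -1.1]
opening: 0.0218
grasp_force: 0.0
```

Run:
```python
from look import *
N=["latch_a_top","holder_a_floor","holder_a"]
p=look(N,None,("top",))
p=look(N,"w3.png",("wrist",))
```

```text
16.15 [ 0.5316 -0.165   0.1805] [ 0.1507  0.9886  0.0012 -0.0002] [ 0.5101 -0.4892 -1.0804] 0.021848674406910972
top latch_a_top 0.58 [0.5694 0.1813 0.0593] [250. 215.]
top latch_a_top 0.39 [0.8433 0.0528 0.0667] [295. 113.]
top holder_a_floor 0.96 [0.8355 0.0988 0.0182] [279. 121.]
top holder_a_floor 0.66 [0.5608 0.2299 0.0114] [235. 219.]
top holder_a 0.96 [ 0.8424  0.0762 -0.0011] [288. 120.]
top holder_a 0.87 [ 0.5649  0.2052 -0.0025] [245. 217.]
top holder_a 0.67 [ 0.6857  0.3574 -0.0039] [191. 177.]
16.35 [ 0.5327 -0.171   0.1804] [ 0.1537  0.9881 -0.0002  0.0001] [ 0.2087 -0.0313  0.0555] 0.03698701844797548
wrist holder_a 0.91 [0.8373 0.075  0.0043] [591. 364.]
wrist holder_a 0.65 [ 0.5659 -0.2373  0.0039] [270. 234.]
```

View pics/w3.png

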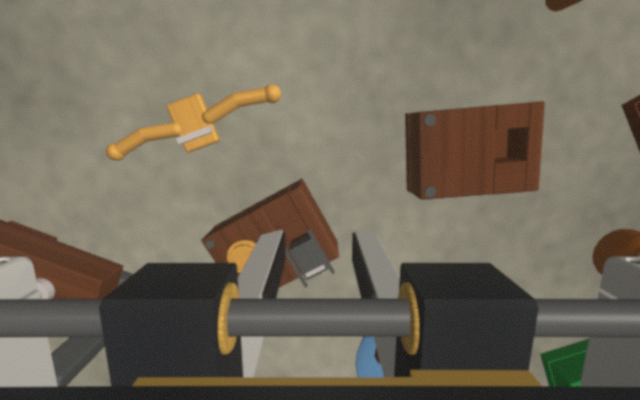

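The right latch is down (240,252) and its jaw has moved back (312,265). I'll work out the socket centre from the top corners of the block and the latch disc.

Run:
```python
from look import *
p=shot("wrist")
q=dict(p)
def setp(pos,rot): q["T"]=Tcam(q,{"tcp_pos":pos,"eef_rot":rot})
for pos,rot,a,b,im in (([.5733,-.2022,.1803],[.1530,.9882,0,0],(317.5,134),(216,191),"w2.png"),([.5329,-.1708,.1804],[.1535,.9881,0,0],(302.5,181),(203.5,240),"w3.png")):
    setp(pos,rot)
    A=ray(q,a,.05)[:2];B=ray(q,b,.05)[:2];y=(A-B);L=np.linalg.norm(y);y/=L;x=np.array([y[1],-y[0]])
    m=(A+B)/2;o=m+.035*x
    print(im,A,B,"len",L,"yaw",np.degrees(np.arctan2(-y[0],y[1])),"o",o,"latch",o-.025*y,"floor",o+.027*y)
    # subpixel corners
    g=cv2.imread("pics/"+im,0);c=cv2.cornerSubPix(g,np.float32([[a],[b]]),(4,4),(-1,-1),(3,50,.01));print(c.ravel())
```

```text
w2.png [ 0.5191 -0.1859] [ 0.54   -0.2912] len 0.10730547392968877 yaw 11.231470935468593 o [ 0.5638 -0.2317] latch [ 0.5687 -0.2562] floor [ 0.5586 -0.2052]
[317.2086 131.8163 213.9399 190.1492]
w3.png [ 0.5149 -0.1805] [ 0.5404 -0.2888] len 0.11125629352181916 yaw 13.270402970302294 o [ 0.5617 -0.2266] latch [ 0.5674 -0.2509] floor [ 0.5555 -0.2003]
[301.4307 177.9675 200.4604 239.6229]
```

Request:
{"op": "arm_command", "data": {
  "plan": [
    [[0.0301,0.0374,0],[0,0,0],1],
    [[0.0301,0.0374,0],[0,0,0],1],
    [[0.0301,0.0374,0],[0,0,0],1],
    [[0.0301,0.0374,0],[0,0,0],1],
    [[0.0301,0.0374,0],[0,0,0],1],
    [[0.0301,0.0374,0],[0,0,0],1],
    [[0.0301,0.0374,0],[0,0,0],1],
    [[0.0301,0.0374,0],[0,0,0],1],
    [[0,0,0],[0,0,0],1],
    [[0,0,0],[0,0,0],1]
  ]
}}

```text
time: 17.6
tcp_pos: [0.4285, 0.0984, 0.1804]
eef_rot: [0.153, 0.988, -0.0, 0.0]
ft_force: [-0.7, -0.3, -0.7]
opening: 0.0941
grasp_force: 0.0
```

Run:
```python
from look import *
N=["blank","blank_foot"]
p=look(N,None,("scene",))
p=look(N,"w4.png",("wrist",))
N=["latch_a_top","holder_a_floor","holder_a","waiting_block_floor"]
p=look(N,None,("top","scene"))
t=shot("top");im=t["pixels"][190:235,380:430].astype(int)
hsv=cv2.cvtColor(t["pixels"],cv2.COLOR_RGB2HSV)[190:235,380:430]
m=(hsv[...,1]>150)&(hsv[...,2]>160);ys,xs=np.nonzero(m);print(m.sum());
if m.sum():print(xs.mean()+380,ys.mean()+190,ray(t,(xs.mean()+380,ys.mean()+190),.058))
save(t,"t4.png",(370,180,440,240),8)
```

```text
17.6 [0.4285 0.0984 0.1804] [ 0.1529  0.9882 -0.      0.0001] [-0.7364 -0.3184 -0.7378] 0.09406515745725195
scene blank 0.73 [ 0.423   0.0952 -0.0011] [391. 211.]
scene blank 0.56 [0.3657 0.0822 0.0026] [401. 203.]
scene blank_foot 0.72 [ 0.5577 -0.2041  0.0137] [305. 179.]
scene blank_foot 0.55 [0.3668 0.0853 0.0005] [402. 204.]
scene blank_foot 0.52 [ 0.4311  0.0986 -0.0034] [389. 213.]
17.75 [0.4288 0.0973 0.1803] [ 0.1542  0.988  -0.0002  0.0001] [-0.1963 -0.785   0.0246] 0.09401600467028459
wrist blank 0.63 [0.4292 0.0984 0.0019] [320. 187.]
wrist blank_foot 0.74 [0.4318 0.0955 0.0021] [318. 190.]
wrist blank_foot 0.73 [0.3666 0.0892 0.0005] [293. 132.]
17.9 [0.4286 0.0976 0.1803] [ 0.154   0.9881 -0.0001 -0.    ] [-0.5889  1.0366 -1.2078] 0.09388437773261962
top latch_a_top 0.46 [0.8414 0.0496 0.0708] [296. 113.]
top latch_a_top 0.39 [0.57   0.1845 0.0565] [249. 215.]
top holder_a_floor 0.88 [0.5596 0.2324 0.0114] [234. 219.]
top holder_a_floor 0.84 [0.836  0.1027 0.018 ] [278. 121.]
top holder_a_floor 0.69 [ 0.5019  0.4384 -0.0028] [163. 242.]
top holder_a 0.9 [ 0.5656  0.204  -0.0045] [246. 217.]
top holder_a 0.73 [ 0.5644 -0.2307 -0.0025] [398. 213.]
top holder_a 0.68 [0.8405 0.0757 0.0013] [288. 120.]
top holder_a 0.38 [ 0.6881  0.3591 -0.0057] [191. 176.]
top waiting_block_floor 0.57 [0.5417 0.0101 0.0128] [314. 224.]
scene latch_a_top 0.49 [0.841  0.0521 0.0741] [263. 229.]
scene latch_a_top 0.47 [0.5739 0.1793 0.057 ] [372. 225.]
scene holder_a_floor 0.89 [0.5563 0.2311 0.0155] [388. 244.]
scene holder_a_floor 0.73 [0.833  0.1042 0.0187] [276. 254.]
scene holder_a 0.7 [ 0.5644  0.2061 -0.0041] [379. 246.]
scene holder_a 0.6 [ 0.8367  0.0743 -0.0014] [270. 255.]
scene holder_a 0.57 [ 0.5619 -0.2322 -0.0026] [300. 180.]
scene holder_a 0.55 [0.5596 0.2306 0.0127] [387. 246.]
scene waiting_block_floor 0.91 [0.5371 0.0122 0.0157] [346. 205.]
116
411.5086206896552 211.25 [ 0.5675 -0.2563  0.058 ]
```

View pics/w4.png

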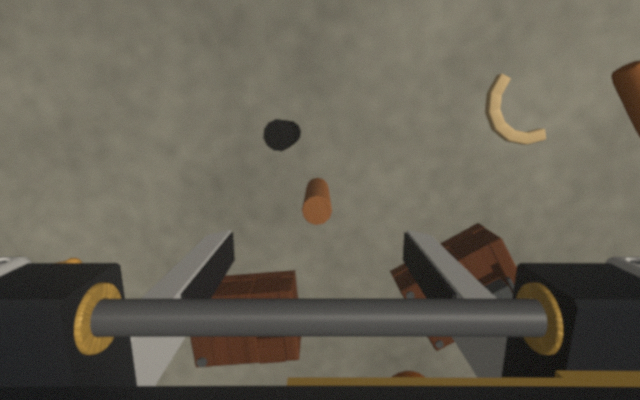

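View pics/t4.png

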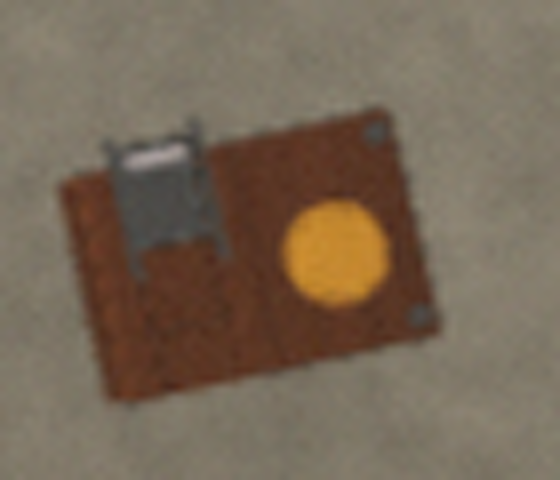

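The blank's top is at (317,208), between the open fingers. The black decoy at (282,134) is well clear. In the top crop the right latch is down and its socket is open.

Run:
```python
from look import *
p=shot("wrist");s=robot.observe();print(s["tcp_pos"],ray(p,(317,208),.1))
hsv=cv2.cvtColor(p["pixels"],cv2.COLOR_RGB2HSV)
m=(hsv[...,1]>130)&(hsv[...,2]>120);m[:, :290]=0;m[:,345:]=0;m[:170]=0;m[228:]=0
ys,xs=np.nonzero(m);print(m.sum(),xs.min(),xs.max(),ys.min(),ys.max())
r=[v for v in robot.regions_of(p,"blank")]
for v in r:
    ys,xs=np.nonzero(v["pixels"]);print(v["score"],xs.min(),xs.max(),ys.min(),ys.max())
# predicted outline of a blank's top rim/foot at a guess
for c in ((.4285,.0975),(.431,.0975)):
    for z in (0,.1):print(c,z,proj(p,[*c,z]))
```

```text
[0.4284 0.0983 0.1804] [0.427  0.0975 0.1   ]
667 302 329 182 224
0.7 302 331 178 225
0.69 263 300 120 151
0.2 391 514 224 350
(0.4285, 0.0975) 0 [317.7085 186.9304]
(0.4285, 0.0975) 0.1 [317.5547 209.7139]
(0.431, 0.0975) 0 [318.4133 189.114 ]
(0.431, 0.0975) 0.1 [318.5149 212.6418]
```

Request:
{"op": "arm_command", "data": {
  "plan": [
    [[0.001,0,0.02],[0,0,0],1],
    [[0,0,0.038],[0,0,0],1],
    [[0,0,0.038],[0,0,0],1],
    [[0,0,0.038],[0,0,0],1],
    [[0,0,0.025],[0,0,0],1],
    [[0,0,0],[0,0,0],-1],
    [[0,0,0],[0,0,0],-1],
    [[0,0,0],[0,0,0],-1],
    [[0,0,0],[0,0,0],-1],
    [[0,0,0],[0,0,0],-1]
  ]
}}

```text
time: 19.55
tcp_pos: [0.4281, 0.0987, 0.0618]
eef_rot: [0.153, 0.988, 0.0, 0.001]
ft_force: [-0.0, 0.5, -0.3]
opening: 0.0572
grasp_force: 0.0
```

Request:
{"op": "arm_command", "data": {
  "plan": [
    [[0,0,0],[0,0,0],-1],
    [[0,0,0],[0,0,0],-1],
    [[0,0,0],[0,0,0],-1],
    [[0,0,0],[0,0,0],-1],
    [[0,0,0],[0,0,0],-1],
    [[0,0,-0.03],[0,0,0],-1],
    [[0,0,-0.06],[0,0,0],-1],
    [[0,0,-0.05],[0,0,0],-1],
    [[0,0,0],[0,0,0],-1],
    [[0,0,0],[0,0,0],-1]
  ]
}}

```text
time: 20.55
tcp_pos: [0.4279, 0.0988, 0.1665]
eef_rot: [0.153, 0.988, 0.0, 0.001]
ft_force: [-0.4, -0.5, -0.3]
opening: 0.0237
grasp_force: 30.0
```

Request:
{"op": "arm_command", "data": {
  "plan": [
    [[-0.0356,-0.0416,0],[0,0,0],-1],
    [[-0.0356,-0.0416,0],[0,0,0],-1],
    [[-0.0356,-0.0416,0],[0,0,0],-1],
    [[-0.0356,-0.0416,0],[0,0,0],-1],
    [[-0.0356,-0.0416,0],[0,0,0],-1],
    [[-0.0356,-0.0416,0],[0,0,0],-1],
    [[-0.0356,-0.0416,0],[0,0,0],-1],
    [[-0.0356,-0.0416,0.02],[0,0,0],-1],
    [[0,0,0.03],[0,0,0],-1],
    [[0,0,0],[0,0,0],-1]
  ]
}}

```text
time: 21.55
tcp_pos: [0.5533, -0.2043, 0.1244]
eef_rot: [0.154, 0.988, -0.0, -0.003]
ft_force: [0.4, 0.6, -0.9]
opening: 0.0234
grasp_force: 30.0
```

Run:
```python
from look import *
N=["blank","blank_foot","holder_a_floor"]
p=look(N,None,("scene",));s=robot.observe();print(s["tcp_pos"])
# mean of the socket-mouth and foot geometry: overlay predicted points
im=p["pixels"].copy()
y=np.array([-.213,.977]);x=np.array([.977,.213]);f=np.array([.556,-.2035])
def poly(c,z,h,col):
    pts=[proj(p,[*(c+a*h*x+b*h*y),z])for a,b in((-1,-1),(1,-1),(1,1),(-1,1))]
    return np.array(pts)
c=im[130:215,250:350];c=cv2.resize(c,None,fx=7,fy=7,interpolation=cv2.INTER_CUBIC)
q=((poly(f,.05,.014,0)-[250,130]+.5)*7).astype(int);cv2.polylines(c,[q],True,(0,255,0),1)
t=s["tcp_pos"];pts=[proj(p,[t[0]+.012*np.cos(a),t[1]+.012*np.sin(a),t[2]-.061])for a in np.linspace(0,6.28,20)]
q=((np.array(pts)-[250,130]+.5)*7).astype(int);cv2.polylines(c,[q],True,(0,0,255),1)
o=f-.027*y; B=[o+a*x+b*y for a,b in((-.035,-.055),(.045,-.055),(.045,.055),(-.035,.055))]
q=((np.array([proj(p,[*b,.05]) for b in B])-[250,130]+.5)*7).astype(int);cv2.polylines(c,[q],True,(255,255,0),1)
cv2.imwrite("pics/s5.png",cv2.cvtColor(c,cv2.COLOR_RGB2BGR))
```

```text
21.55 [ 0.5533 -0.2043  0.1244] [ 0.1541  0.9881 -0.0001 -0.0034] [ 0.3576  0.6477 -0.905 ] 0.023372280822509958
scene blank 0.7 [ 0.5527 -0.2043  0.058 ] [305. 168.]
scene blank 0.69 [0.3645 0.0838 0.0008] [402. 203.]
scene blank_foot 0.72 [ 0.3657  0.0862 -0.0016] [402. 205.]
scene blank_foot 0.58 [ 0.5547 -0.2033  0.0594] [305. 168.]
scene holder_a_floor 0.72 [0.8316 0.106  0.0153] [277. 256.]
scene holder_a_floor 0.68 [0.5573 0.2316 0.0159] [388. 244.]
[ 0.5558 -0.2032  0.1292]
```

View pics/s5.png

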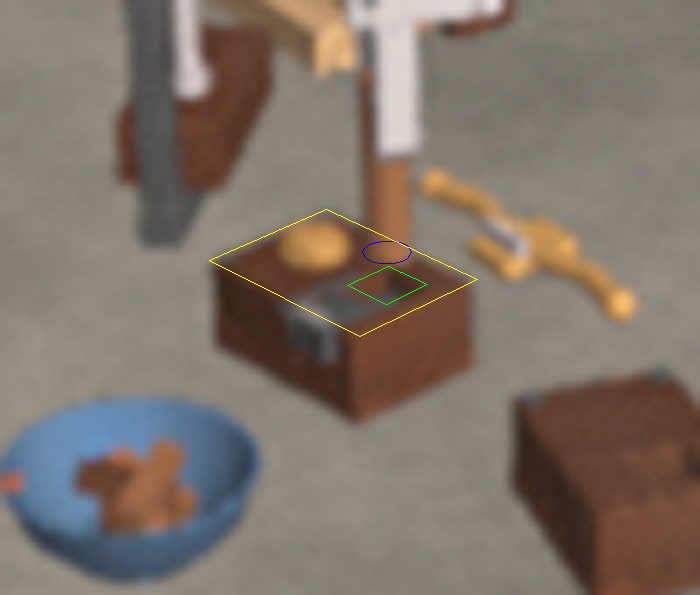

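The blank hangs above the socket: its foot is at crop (387,250) and the projected mouth at (388,285). The projected outline matches the block to about 1–2 mm. I'll lower it just to mouth level and feel.

Request:
{"op": "arm_command", "data": {
  "plan": [
    [[0,0,0.005],[0,0,0],-1],
    [[0,0,0.008],[0,0,0],-1],
    [[0,0,0.006],[0,0,0],-1],
    [[0,0,0.004],[0,0,0],-1],
    [[0,0,0.0013],[0,0,0],-1],
    [[0,0,0],[0,0,0],-1],
    [[0,0,0],[0,0,0],-1],
    [[0,0,0],[0,0,0],-1],
    [[0,0,0],[0,0,0],-1],
    [[0,0,0],[0,0,0],-1]
  ]
}}

```text
time: 22.75
tcp_pos: [0.5556, -0.204, 0.1105]
eef_rot: [0.153, 0.988, -0.0, 0.0]
ft_force: [0.2, 0.5, -0.2]
opening: 0.0234
grasp_force: 30.0
```

```bash
python3 f.py
```

```text
22.85 [[ 0.5556 -0.204   0.1105  0.2397  0.5384 -0.2241]
 [ 0.5556 -0.204   0.1105 -0.8695  0.5619 -0.005 ]
 [ 0.5556 -0.204   0.1105  0.0586  0.153  -0.1088]]
```

No contact yet, so I'll take small steps down.

Request:
{"op": "arm_command", "data": {
  "plan": [
    [[0,0,0.0007],[0,0,0],-1],
    [[0,0,0.0007],[0,0,0],-1],
    [[0,0,0],[0,0,0],-1],
    [[0,0,0],[0,0,0],-1],
    [[0,0,0],[0,0,0],-1],
    [[0,0,0],[0,0,0],-1],
    [[0,0,0],[0,0,0],-1],
    [[0,0,0],[0,0,0],-1],
    [[0,0,0],[0,0,0],-1],
    [[0,0,0],[0,0,0],-1]
  ]
}}

```text
time: 23.9
tcp_pos: [0.5556, -0.204, 0.1094]
eef_rot: [0.153, 0.988, -0.0, 0.0]
ft_force: [0.0, 0.1, 0.1]
opening: 0.0237
grasp_force: 30.0
```

```bash
python3 f.py
```

```text
24.0 [[ 0.5556 -0.204   0.1094  0.0224  0.0965  0.0884]
 [ 0.5556 -0.204   0.1094  0.5268  1.0182 -0.1152]
 [ 0.5556 -0.204   0.1094 -0.811  -0.2584 -0.0028]]
```

Request:
{"op": "arm_command", "data": {
  "plan": [
    [[0,0,0.0007],[0,0,0],-1],
    [[0,0,0.0007],[0,0,0],-1],
    [[0,0,0.0007],[0,0,0],-1],
    [[0,0,0],[0,0,0],-1],
    [[0,0,0],[0,0,0],-1],
    [[0,0,0],[0,0,0],-1],
    [[0,0,0],[0,0,0],-1],
    [[0,0,0],[0,0,0],-1],
    [[0,0,0],[0,0,0],-1],
    [[0,0,0],[0,0,0],-1]
  ]
}}

```text
time: 25.05
tcp_pos: [0.5556, -0.204, 0.1078]
eef_rot: [0.153, 0.988, -0.0, -0.0]
ft_force: [-0.3, -0.0, 0.1]
opening: 0.0236
grasp_force: 30.0
```

```bash
python3 f.py
```

```text
25.15 [[ 0.5556 -0.204   0.1078 -0.3224 -0.0178  0.0766]
 [ 0.5556 -0.204   0.1078  0.278  -0.0223  0.7606]
 [ 0.5556 -0.204   0.1078  0.0968 -0.4726 -0.9888]]
```

Request:
{"op": "arm_command", "data": {
  "plan": [
    [[0,0,0.001],[0,0,0],-1],
    [[0,0,0.001],[0,0,0],-1],
    [[0,0,0.001],[0,0,0],-1],
    [[0,0,0],[0,0,0],-1],
    [[0,0,0],[0,0,0],-1],
    [[0,0,0],[0,0,0],-1],
    [[0,0,0],[0,0,0],-1],
    [[0,0,0],[0,0,0],-1],
    [[0,0,0],[0,0,0],-1],
    [[0,0,0],[0,0,0],-1]
  ]
}}

```text
time: 26.2
tcp_pos: [0.5556, -0.204, 0.1055]
eef_rot: [0.153, 0.988, -0.0, 0.0]
ft_force: [0.1, 0.1, -0.7]
opening: 0.0237
grasp_force: 30.0
```

```bash
python3 f.py
```

```text
26.3 [[ 0.5556 -0.204   0.1055  0.1249  0.1245 -0.7304]
 [ 0.5556 -0.204   0.1055 -0.068   0.6707 -0.2681]
 [ 0.5556 -0.204   0.1055  0.6433 -0.1246 -0.638 ]]
```

The foot is inside the socket with no contact. Lowering to about 2 mm above the floor.

Request:
{"op": "arm_command", "data": {
  "plan": [
    [[0,0,0.004],[0,0,0],-1],
    [[0,0,0.004],[0,0,0],-1],
    [[0,0,0.004],[0,0,0],-1],
    [[0,0,0.004],[0,0,0],-1],
    [[0,0,0.004],[0,0,0],-1],
    [[0,0,0.004],[0,0,0],-1],
    [[0,0,0.004],[0,0,0],-1],
    [[0,0,0.004],[0,0,0],-1],
    [[0,0,0.003],[0,0,0],-1],
    [[0,0,0],[0,0,0],-1]
  ]
}}

```text
time: 27.35
tcp_pos: [0.5555, -0.204, 0.0789]
eef_rot: [0.153, 0.988, -0.0, -0.0]
ft_force: [-0.2, 0.1, -0.0]
opening: 0.0237
grasp_force: 30.0
```

```bash
python3 f.py
```

```text
27.45 [[ 0.5555 -0.204   0.0789 -0.2129  0.0815 -0.006 ]
 [ 0.5555 -0.204   0.0791 -0.3774 -0.3334 -0.6173]
 [ 0.5556 -0.204   0.0793 -0.1992 -0.3154 -0.1087]]
```

Request:
{"op": "arm_command", "data": {
  "plan": [
    [[0,0,0.001],[0,0,0],-1],
    [[0,0,0.001],[0,0,0],-1],
    [[0,0,0],[0,0,0],-1],
    [[0,0,0],[0,0,0],0],
    [[0,0,0],[0,0,0],0],
    [[0,0,0],[0,0,0],0],
    [[0,0,0],[0,0,0],0],
    [[0,0,0],[0,0,0],0],
    [[0,0,0],[0,0,0],0],
    [[0,0,0],[0,0,0],0]
  ]
}}

```text
time: 28.5
tcp_pos: [0.5556, -0.204, 0.0778]
eef_rot: [0.153, 0.988, -0.0, 0.0]
ft_force: [-0.1, -0.5, -0.4]
opening: 0.0471
grasp_force: 0.0
```

Request:
{"op": "arm_command", "data": {
  "plan": [
    [[0,0,-0.01],[0,0,0],0],
    [[0,0,-0.02],[0,0,0],0],
    [[0,0,-0.04],[0,0,0],0],
    [[0,0,-0.05],[0,0,0],0],
    [[0,0,-0.05],[0,0,0],0],
    [[0.05,0.03,0],[0,0,0],0],
    [[0.05,0.03,0],[0,0,0],0],
    [[0.05,0.03,0],[0,0,0],0],
    [[0,0,0],[0,0,0],0],
    [[0,0,0],[0,0,0],0]
  ]
}}

```text
time: 29.5
tcp_pos: [0.4691, -0.1053, 0.2067]
eef_rot: [0.153, 0.988, 0.0, 0.001]
ft_force: [1.3, 0.2, -0.4]
opening: 0.0469
grasp_force: 0.0
```

Run:
```python
from look import *
N=["blank","blank_foot","latch_a_top"]
p=look(N,None,("scene",))
w=shot("top")
a=cv2.resize(p["pixels"][140:200,270:340],(700,600),interpolation=cv2.INTER_CUBIC)[:, :]
b=cv2.resize(w["pixels"][180:240,370:440],(700,600),interpolation=cv2.INTER_CUBIC)
c=cv2.resize(np.hstack([a,b]),(800,343));cv2.imwrite("pics/end.png",cv2.cvtColor(c,cv2.COLOR_RGB2BGR))
for z in (.015,.115): print(proj(p,[.556,-.204,z]),proj(w,[.556,-.204,z]))
```

```text
29.5 [ 0.4691 -0.1053  0.2067] [0.1528 0.9883 0.0003 0.0011] [ 1.3157  0.1926 -0.3682] 0.046863111099314445
scene blank 0.67 [ 0.7025  0.1236 -0.0004] [321. 247.]
scene blank 0.55 [0.3678 0.0843 0.0028] [401. 203.]
scene blank 0.53 [ 0.5569 -0.207   0.0112] [304. 180.]
scene blank 0.47 [ 0.5653 -0.2568  0.0608] [295. 162.]
scene blank 0.46 [0.5566 0.2324 0.0156] [388. 245.]
scene blank_foot 0.59 [ 0.3627  0.0878 -0.0039] [403. 205.]
scene blank_foot 0.48 [ 0.5561 -0.2009  0.0133] [305. 180.]
scene latch_a_top 0.63 [0.5714 0.1842 0.0622] [374. 224.]
scene latch_a_top 0.39 [0.8437 0.052  0.0689] [262. 230.]
[304.9622 178.9623] [389.6389 216.4199]
[304.3293 153.0962] [396.1661 215.5151]
```

View pics/end.png

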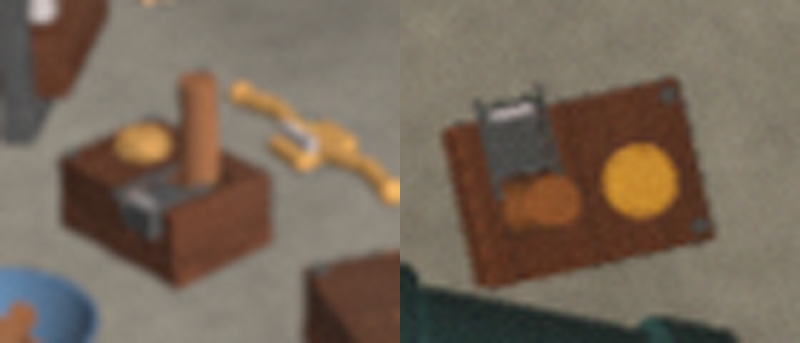

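The blank stands upright in the right holder's socket. Its top is at scene (305,153), where a fully home blank should show, and both latches are down.

```bash
python3 -c "
from rig import robot
print(robot.finish_job())"
```

```text
the job is handed in; nothing more can be done
None
```

The job is handed in but gave no verdict: both latches are clicked down (about 11.3 N left, 5.9 N right), and the blank stands upright, released and by the last pictures fully home in the right-hand holder.

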